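Put three lab instruments back on the right rests

ROBOT

A 6-joint arm with a two-finger parallel gripper is mounted at the origin on the work surface. World frame = base frame: x ahead of the robot, y to its left, z up, the work surface at z = 0. Lengths are in m, angles in rad, forces in N, time in s.
With the tool pointing down it reaches from about 0.325 to 0.85 m from the base axis. Payload 15.5 kg.
Tool frame: the origin (TCP) lies midway between the tips of the shut fingers; the grasp point (between the pads) lies 19 mm behind it; x points along the fingers, y is the direction in which the jaws open and shut, and the axes are right-handed (so a half turn about x gives the same grasp; the last joint's range is limited). The gripper opens to 91 mm and grips with 3 to 60 N. Pads are 32 mm wide; open, the fingers measure 118 mm over their backs; the gripper's body (76 mm by 178 mm) begins 60 mm behind the grasp point.
Start: joints at [1.131, 0.494, 1.345, -0, 1.302, -0.096], TCP at [0.211, 0.588, 0.214] pointing down, gripper open.
Joint ranges: [-2.91, 2.91], [-0.82, 2.16], [0.22, 2.67], [-1.22, 4.37], [0.12, 2.79], [-3.08, 3.08]. Speed limits (rad/s): [1.89, 1.89, 2.57, 3.01, 3.01, 3.01].

INTERFACE

Orientations are given as a rotation vector (axis times angle).
In Python, from bench import robot, viewer gives the robot as it stands.
- The arm moves only by the tool apply_moves, never from a script. Its argument "series" is a list of rows, each a list of 7 numbers: the shift along the tool's x, y, z each as a share of 40 mm, from -1 to 1, then the turn, a rotation vector about the tool's x, y, z each as a share of 90 degrees, from -1 to 1, then the opening, from 0 (shut) to 1 (fully open). A call has 1 to 10 rows; each row shifts and turns the commanded pose from where the row before left it, along the tool's axes as they then stand; what a row does not reach is not made up. A row lasts 1/12 s, in which the tool goes at most 41.7 mm and 7.16 degrees, less where a joint would pass 70% of its speed; a pose out of reach is approached as far as the arm can. A call with a number of a shift or a turn outside -1 to 1 is refused whole. A call with a gripper value outside its range is refused whole. The fingers move at their own pace and stop on an object; "grip_force" is the grip in N (left out, the last holds). Time passes only in rows, so rows that do not move let the fingers close. It gives the time, the measured TCP pose, the force and the opening at its end, in the units of the state.
- robot.get_obs(): the state, without advancing time (a new reading comes with each control period).
- viewer.grab_frame(name): name is "side" or "top"; returns a dict with "frame" (420x560x3 uint8, red, green, blue), "z_map" (420x560 float32, m along the optical axis (not along the pixel's ray), 0 where there is no reading), "fx", "fy", "cx", "cy" (pixels), "distortion" ([k1, k2, p1, p2, k3] as OpenCV has them; the pictures are not rectified), "R" (3x3) and "t" (3): a world point X has camera coordinates R X + t. Camera axes: x right, y down, z forward; pixel columns grow to the right and rows downward; lengths in m; the calibration is good to about 2 mm. A picture is of the moment at which its call begins.
- robot.finish_job(): hands the job in, once; it reports no verdict.
The state is a dict: "time_s": time; "joints": joint angles; "qd": joint speeds; "effort": joint torques, N m; "ee_pos": TCP position; "ee_rot": TCP orientation; "wrist_force": force on the tool from outside, world axes, zero at the start; "moment": the same for the moment, N m; "finger_gap": finger opening in m.
Only numpy, scipy, OpenCV 4.12 (cv2) and the standard library are available. Lean on these libraries where they do the work, as an engineer would, in place of code of your own. Each camera call takes 0.05 s, during which the arm holds its last target.

TASK

The three instruments are lying on each other's rests. Put each where it is used - the forceps on the rest at the slide box, the needle probe on the rest at the culture dish, the spatula on the rest at the powder jar - centred and straight across both bars of the rest, parking one of them on the empty spare rest on the way, so that the spare rest is empty again at the end. Keep the instruments clean: never let one down on the bench or on a plate, and leave the vial, the cup and the blue case where they stand.

Things in the scene. Friction and masses are not known exactly. Their poses are not given: they have to be found in the camera images.
- forceps: Steel forceps lying flat: two thin legs seen from above as a long slim lens, joined at the back, 155 mm long (x -78 to +75, points at +x), 18 mm wide over the legs in the parallel middle part (x -25 to +25), 9 mm thick, 40 g. Rigid: the legs do not squeeze together. Origin: middle of the underside; x along its length, z up when lying as at the start.
- probe: Needle probe: straight square steel handle 9 x 9 mm (x -58 to +50) with dark rings and a thin needle of 3 mm diameter out to x = +99; 40 g. Origin: underside, near the middle of the handle; x along its length towards the needle, z up.
- spatula: Laboratory spatula: steel handle 11 mm wide and 9 mm thick (x -62 to +50) with a flat blade 24 mm wide, rounded at the end, from x = +49 to +105; 50 g. Origin: underside, near the middle of the handle; x along its length towards the blade, z up.
- slide_station: Fixed dark slate-coloured plate 285 x 90 x 4 mm (x -75 to +210) with a white instrument rest (see spare_station) and, at the far end (centre x = +157), an open grey box of glass slides, 64 x 84 mm, top 43 mm above the bench. Origin: on the bench under the middle of the rest; x the way an instrument lies, z up. The spatula lies here at the start.
- dish_station: Fixed plate and rest like slide_station, but with a shallow round culture dish (93 mm across, top 19 mm above the bench, pale filling with white dots) at x = +157. Origin: on the bench under the middle of the rest; x the way an instrument lies, z up. The forceps lie here at the start.
- jar_station: Fixed plate and rest like slide_station, but with a white powder jar with black screw cap (64 mm across, top 72 mm above the bench) at x = +157. Origin: on the bench under the middle of the rest; x the way an instrument lies, z up. The probe lies here at the start.
- spare_station: Spare rest, empty, on a short fixed plate (150 x 90 x 4 mm). All four rests: two crossbars at x = -40 and +40 (8 mm thick, 64 mm wide, tops 28 mm above the bench), end stops 6 mm higher, 56 mm apart; room for fingers between the bars. An instrument lies along x over both bars, underside at 28 mm. Origin as for the others.
- vial: Bystander: small amber glass vial with white cap, 26 mm across, 38 mm high, loose. Origin: centre of its underside.
- beaker: Bystander: small clear cup, 36 mm across the rim, 34 mm high, loose. Origin: centre of its underside.
- slide_case: Bystander: small closed blue case, 45 x 30 x 18 mm, loose. Origin: centre of its underside.
Mind the look-alikes: they are no part of the job. Leave any turquoise or yellow look-alike of the forceps alone.

How it is judged:
On the way:
1. one of the instruments has been set down on the spare rest and let go (((x of forceps in the frame of spare_station between -0.03 and 0.03 m and y of forceps in the frame of spare_station between -0.03 and 0.03 m and z of forceps in the frame of spare_station between 0.022 and 0.034 m and angle between the x axis of forceps and the x axis of spare_station, either way round below 0.25 rad and angle between forceps's own z axis and vertical below 0.12 rad and contact force between the fingers and forceps below 0.1 N) or (x of probe in the frame of spare_station between -0.03 and 0.03 m and y of probe in the frame of spare_station between -0.03 and 0.03 m and z of probe in the frame of spare_station between 0.022 and 0.034 m and angle between the x axis of probe and the x axis of spare_station, either way round below 0.25 rad and angle between probe's own z axis and vertical below 0.12 rad and contact force between the fingers and probe below 0.1 N) or (x of spatula in the frame of spare_station between -0.03 and 0.03 m and y of spatula in the frame of spare_station between -0.03 and 0.03 m and z of spatula in the frame of spare_station between 0.022 and 0.034 m and angle between the x axis of spatula and the x axis of spare_station, either way round below 0.25 rad and angle between spatula's own z axis and vertical below 0.12 rad and contact force between the fingers and spatula below 0.1 N))), for 0.2 s.
At the end, for the whole second after the job is handed in: Forceps, probe and spatula on the rests at the slide box, dish and jar: each origin within 15 mm of the rest's middle along and across it, underside 22 to 34 mm above the bench, within 0.25 rad of the rest's direction (tip either way), level within 0.12 rad, released, at rest (x of forceps in the frame of slide_station between -0.015 and 0.015 m and y of forceps in the frame of slide_station between -0.015 and 0.015 m and z of forceps in the frame of slide_station between 0.022 and 0.034 m and angle between the x axis of forceps and the x axis of slide_station, either way round below 0.25 rad and angle between each of forceps, probe, spatula's own z axis and vertical below 0.12 rad and contact force between the fingers and forceps below 0.1 N and linear speed of each of forceps, probe, spatula below 0.02 m/s and angular speed of each of forceps, probe, spatula below 0.2 rad/s and x of probe in the frame of dish_station between -0.015 and 0.015 m and y of probe in the frame of dish_station between -0.015 and 0.015 m and z of probe in the frame of dish_station between 0.022 and 0.034 m and angle between the x axis of probe and the x axis of dish_station, either way round below 0.25 rad and contact force between the fingers and probe below 0.1 N and x of spatula in the frame of jar_station between -0.015 and 0.015 m and y of spatula in the frame of jar_station between -0.015 and 0.015 m and z of spatula in the frame of jar_station between 0.022 and 0.034 m and angle between the x axis of spatula and the x axis of jar_station, either way round below 0.25 rad and contact force between the fingers and spatula below 0.1 N); the robot touches nothing.
It fails at once if an instrument came down off the rests, onto a plate or the bench (height (world z) of any of forceps, probe, spatula below 0.013 m).
It fails at once if the vial was pushed or knocked over (distance of vial from where it was at the start of the episode above 0.02 m or angle between vial's own z axis and vertical above 0.5 rad).
It fails at once if the small cup was pushed or knocked over (distance of beaker from where it was at the start of the episode above 0.02 m or angle between beaker's own z axis and vertical above 0.5 rad).
It fails at once if the blue case was pushed or knocked over (distance of slide_case from where it was at the start of the episode above 0.02 m or angle between slide_case's own z axis and vertical above 0.5 rad).
It also fails if it takes over 106 s, if anything falls off the work surface, if the arm or the gripper's body presses on something with over 40 N, if the wrist force passes 120 N, or if a joint passes its speed limit or range.

## Working session

There is one attempt and no reset: what is moved stays moved. The work goes in short steps, Python scripts to look and compute and a tool call to move; the robot and the scene stay as the last step left them, time stands still between calls to the robot, and variables do not carry over. Pictures are saved under pics/ and viewed, and the job is handed in when it is done.

Besides the shell and the picture viewer there is one more tool, called after "Request:" in YAML: its name, and indented under it one key for each argument. apply_moves: Moves the arm, as the interface text tells. Shift numbers are shares of 40 mm and turn numbers shares of 90 degrees, none past 1 either way. Its arguments: {"type":"object","properties":{"series":{"type":"array"},"grip_force":{"type":"number"}},"required":["series"]}

```bash
mkdir -p pics; ls
cat > h.py <<'E'
import numpy as np, cv2
from bench import robot, viewer
def grab(n):
    return viewer.grab_frame(n)
def world(f,u,v,z=None):
    K=np.array([[f['fx'],0,f['cx']],[0,f['fy'],f['cy']],[0,0,1]]);D=np.array(f['distortion'],float)
    p=cv2.undistortPoints(np.array([[[u,v]]],float),K,D)[0,0]
    R=np.array(f['R']);t=np.array(f['t'])
    d=np.array([p[0],p[1],1.])
    if z is None:
        s=f['z_map'][int(round(v)),int(round(u))]
    else:
        a=R.T@d;b=-R.T@t
        s=(z-b[2])/a[2]
    return R.T@(d*s-t)
E
python3 - <<'E'
from h import *
import pickle
for n in('top','side'):
    f=grab(n);cv2.imwrite(f'pics/{n}0.png',f['frame'][:,:,::-1]);pickle.dump(f,open(n+'0.pkl','wb'))
    print(n,f['fx'],-np.array(f['R']).T@np.array(f['t']))
print(robot.get_obs())
E
```

```text
pics
top 453.7014767742831 [0.20885334 0.03529075 1.0258672 ]
side 384.4263373997907 [-0.02278134 -0.5060238   0.60520179]
{'time_s': 0.1, 'joints': array([ 1.13047698e+00,  4.94111625e-01,  1.34604695e+00, -8.48647102e-06,
        1.30248805e+00, -9.54866782e-02]), 'qd': array([-0.00138349, -0.00197041, -0.00216357, -0.00075132,  0.00064553,
       -0.00143717]), 'effort': array([ 2.71116893e-03, -8.80240846e+01, -3.82544160e+01,  7.11434917e-02,
        4.85001679e-02, -8.52063022e-05]), 'ee_pos': array([0.21112665, 0.58791387, 0.21341127]), 'ee_rot': array([ 0.26979329,  1.55407826, -0.27139978]), 'wrist_force': array([ 0.95977682,  0.49163895, -0.07757225]), 'moment': array([ 0.02641589,  0.03804549, -0.00636076]), 'finger_gap': 0.09123745537385776}
```

View pics/top0.png

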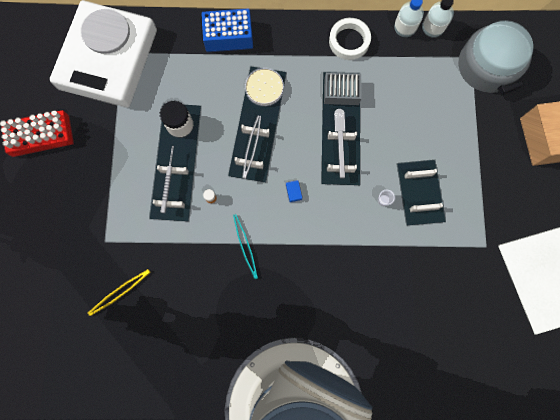

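View pics/side0.png

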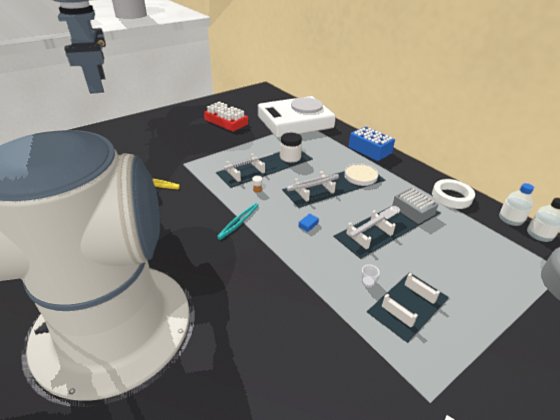

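Top view: the jar rest carries the probe (168,178), the dish rest carries the steel forceps (253,145), the slide rest carries the spatula (341,143) and the spare rest (422,190) is empty. The turquoise (245,245) and yellow (118,292) forceps are the look-alikes; the steel one on the rest fits the description. Next I enlarge to confirm this and measure.

Run:
```python
import pickle,cv2
f=pickle.load(open('top0.pkl','rb'));c=f['frame'][60:230,145:455,::-1]
def g(a,x0,y0,s,n):
    c=f['frame'][a[1]:a[3],a[0]:a[2],::-1]
    c=cv2.resize(c,None,fx=s,fy=s,interpolation=cv2.INTER_CUBIC)
    for x in range(a[0]//10*10+10,a[2],10):
        cv2.putText(c,str(x),((x-a[0])*s,8),0,.3,(0,255,255));cv2.line(c,((x-a[0])*s,10),((x-a[0])*s,14),(0,255,255))
    for y in range(a[1]//10*10+10,a[3],10):
        cv2.putText(c,str(y),(0,(y-a[1])*s),0,.3,(0,255,255))
    cv2.imwrite(n,c)
g((145,60,305,230),0,0,5-2,'pics/cl.png')
g((145,90,295,225),0,0,4,'pics/cl.png')
g((305,65,455,230),0,0,3,'pics/cr.png')
```

```text
(no output)
```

View pics/cl.png

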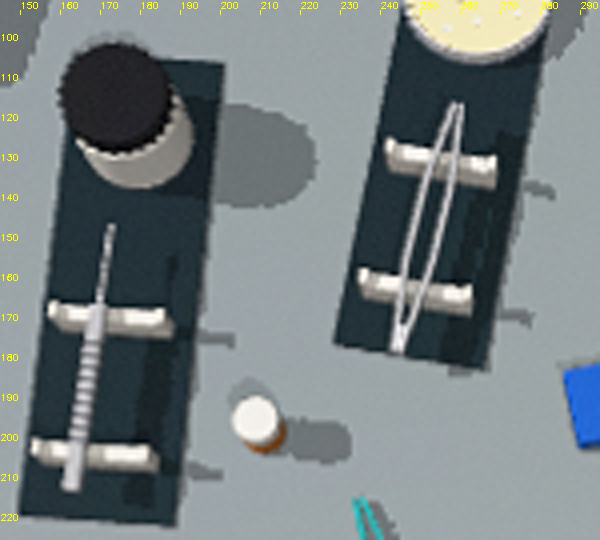

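View pics/cr.png

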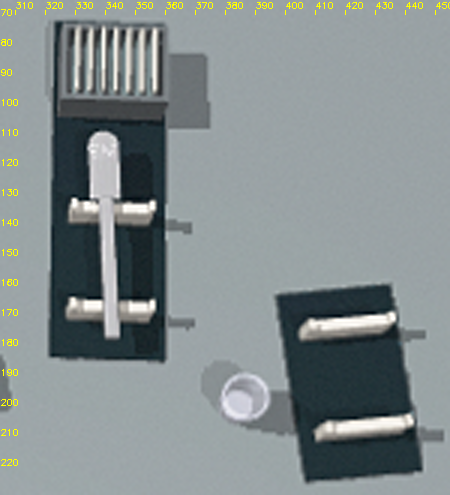

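Run:
```python
from h import *
import pickle
f=pickle.load(open('top0.pkl','rb'));im=f['frame'].astype(int);g=im.sum(2)/3
K=np.array([[f['fx'],0,f['cx']],[0,f['fy'],f['cy']],[0,0,1]]);D=np.array(f['distortion'],float);R=np.array(f['R']);t=np.array(f['t'])
H,W=g.shape;uu,vv=np.meshgrid(np.arange(W),np.arange(H))
p=cv2.undistortPoints(np.stack([uu,vv],-1).reshape(-1,1,2).astype(float),K,D).reshape(H,W,2)
d=np.dstack([p,np.ones((H,W))]);X=(d*f['z_map'][...,None]-t)@R
def atz(z):
    a=d@R;b=-R.T@t;return b+a*((z-b[2])/a[...,2])[...,None]
np.save('X.npy',X);P4=atz(.004)
print('mat z',np.median(X[150:230,300,2]))
rois={'jar':(140,95,205,225),'dish':(225,60,292,185),'slide':(315,68,366,190),'spare':(393,155,450,230)}
inst={'jar':'probe','dish':'forceps','slide':'spatula'}
for n,(a,b,c,e) in rois.items():
    m=np.zeros_like(g,bool);m[b:e,a:c]=g[b:e,a:c]<55
    nl,lab,st,_=cv2.connectedComponentsWithStats(m.astype(np.uint8));m=lab==1+np.argmax(st[1:,4])
    pts=P4[m][:,:2].astype(np.float32)
    r=cv2.minAreaRect(pts*1000);bx=cv2.boxPoints(r)/1000
    # direction: long side, pointing +x world
    e1=bx[1]-bx[0];e2=bx[2]-bx[1];L=e1 if np.hypot(*e1)>np.hypot(*e2) else e2;L=L/np.hypot(*L);L*=np.sign(L[0])
    N=np.array([-L[1],L[0]]);s=pts@L;q=pts@N
    lo=s.min();cen=(q.min()+q.max())/2
    o=L*(lo-.0012+.075)+N*cen
    print(n,'len,wid mm',(np.ptp(s)*1e3).round(1),(np.ptp(q)*1e3).round(1),'origin',o.round(4),'yaw',np.degrees(np.arctan2(L[1],L[0])).round(2))
    # high white things
    w=np.zeros_like(m);w[b:e,a:c]=g[b:e,a:c]>120
    Xs=X[w];z=Xs[:,2];k=(z>.022)&(z<.044);Q=Xs[k]-np.r_[o,0];sx=Q[:,:2]@L;sy=Q[:,:2]@N
    for lo_,hi_ in((-.047,-.033),(.033,.047)):
        kk=(sx>lo_-.004)&(sx<hi_+.004);print('  bar n',kk.sum(),'x mean',sx[kk].mean().round(4),'y range',sy[kk].min().round(4),sy[kk].max().round(4),'z',np.median(Q[kk,2]).round(4))
    if n in inst:
        kk=(abs(sx)<.12)&(abs(sy)<.03)&((abs(abs(sx)-.04)>.009))
        print('  ',inst[n],'n',kk.sum(),'x',sx[kk].min().round(4),sx[kk].max().round(4),'z',np.median(Q[kk,2]).round(4))
        for xb in np.arange(-.09,.12,.015):
            j=kk&(abs(sx-xb)<.0075)
            if j.sum(): print('    ',xb.round(3),j.sum(),'y',sy[j].mean().round(4),'w',np.ptp(sy[j]).round(4))
```

```text
mat z 0.0019264946833019128
jar len,wid mm 290.8 94.1 origin [0.4748 0.2896] yaw -3.08
  bar n 145 x mean -0.0395 y range -0.0352 0.0286 z 0.0307
  bar n 139 x mean 0.0399 y range -0.0356 0.0287 z 0.0299
   probe n 150 x -0.0623 0.0919 z 0.0374
     -0.06 21 y 0.0047 w 0.0093
     -0.045 8 y 0.0041 w 0.0075
     -0.03 13 y 0.0029 w 0.0077
     -0.015 24 y 0.003 w 0.0083
     0.0 23 y 0.0022 w 0.0091
     0.015 26 y 0.0021 w 0.0085
     0.03 15 y 0.0025 w 0.0078
     0.045 2 y 0.0014 w 0.0015
     0.06 6 y 0.0018 w 0.0022
     0.075 7 y 0.0015 w 0.0019
     0.09 5 y 0.0008 w 0.0027
dish len,wid mm 210.8 88.1 origin [0.573  0.1032] yaw -9.22
  bar n 133 x mean -0.0393 y range -0.0318 0.0316 z 0.0304
  bar n 132 x mean 0.0405 y range -0.0315 0.031 z 0.0291
   forceps n 151 x -0.0803 0.1106 z 0.0375
     -0.075 22 y 0.0028 w 0.0076
     -0.06 21 y 0.0011 w 0.0112
     -0.045 4 y 0.0038 w 0.0113
     -0.03 10 y -0.0011 w 0.0172
     -0.015 17 y 0.0013 w 0.0177
     0.0 18 y -0.0019 w 0.0175
     0.015 18 y -0.0006 w 0.0181
     0.03 12 y -0.0022 w 0.0173
     0.045 5 y -0.0047 w 0.0097
  
[... 164 characters left out ...]
x mean -0.0399 y range -0.0315 0.0318 z 0.0304
  bar n 148 x mean 0.0404 y range -0.0318 0.0319 z 0.031
   spatula n 361 x -0.0654 0.1001 z 0.0357
     -0.06 30 y 0.0005 w 0.0095
     -0.045 8 y -0.0004 w 0.0096
     -0.03 20 y 0.003 w 0.0088
     -0.015 31 y 0.0029 w 0.0098
     0.0 27 y 0.0038 w 0.0097
     0.015 26 y 0.0048 w 0.009
     0.03 18 y 0.006 w 0.0098
     0.045 18 y 0.0061 w 0.0211
     0.06 58 y 0.0062 w 0.0212
     0.075 62 y 0.007 w 0.0219
     0.09 58 y 0.0079 w 0.0239
     0.105 5 y 0.008 w 0.0094
spare len,wid mm 148.0 89.0 origin [ 0.4733 -0.2885] yaw 5.99
  bar n 125 x mean -0.0392 y range -0.0334 0.0331 z 0.0289
  bar n 127 x mean 0.0404 y range -0.0338 0.0327 z 0.0286
```

```bash
cat >> h.py <<'E'
from scipy.spatial.transform import Rotation as Ro
ST={'jar':(.4746,.2863,-3.08),'dish':(.5735,.1031,-9.2),'slide':(.5643,-.105,-1.2),'spare':(.4738,-.2886,6.0)}
def st2w(s,x,y,dyaw=0):
    a,b,c=ST[s];r=np.radians(c);return a+x*np.cos(r)-y*np.sin(r),b+x*np.sin(r)+y*np.cos(r),c+dyaw
def plan(x,y,z,yaw,grasp=False):
    """yaw = world heading (deg) of the instrument axis; total move in tool axes (shares of 40 mm / 90 deg)"""
    o=robot.get_obs();p=o['ee_pos'];R=Ro.from_rotvec(o['ee_rot']).as_matrix()
    ty=np.degrees(np.arctan2(R[1,1],R[0,1]))
    dz=-R[:,0][2]
    want=min([yaw+90,yaw-90,yaw+270],key=lambda w:abs(w-ty))  # tool y heading
    dyaw=want-ty
    d=R.T@(np.array([x,y,z])-p)
    print('t',o['time_s'],'pos',p.round(4),'gap',o['finger_gap'].round(4),'j',o['joints'].round(2),'F',o['wrist_force'].round(1))
    print('tool x',R[:,0].round(3),'tool y heading',ty.round(2))
    print('shift shares (tool now)',(d/.04).round(3),' turn about tool x share',round(-dyaw/90,4),'deg',round(-dyaw,2))
    return d
E
python3 - <<'E'
from h import *
x,y,w=st2w('slide',.0,.0036,3.0);print(x,y,w)
plan(x,y,.12,w)
for u,v,z in((209,194,.038),(294,191,.018),(386,198,.034)):
    f=grab('top');print(world(f,u,v,z).round(3))
E
```

```text
0.5643753927115801 -0.10140078953949055 1.8Traceback (most recent call last):
  File "<stdin>", line 3, in <module>
  File "h.py", line 28, in plan
    print('t',o['time_s'],'pos',p.round(4),'gap',o['finger_gap'].round(4),'j',o['joints'].round(2),'F',o['wrist_force'].round(1))
                                                 ^^^^^^^^^^^^^^^^^^^^^
AttributeError: 'float' object has no attribute 'round'
```

```bash
sed -i "s/o\['finger_gap'\].round(4)/round(o['finger_gap'],4)/" h.py
python3 - <<'E'
from h import *
x,y,w=st2w('slide',.0,.0036,3.0)
plan(x,y,.12,w)
f=grab('top')
for u,v,z in((209,194,.038),(294,191,.018),(386,198,.034)):
    print(world(f,u,v,z).round(3))
E
```

```text
t 0.1 pos [0.2111 0.5879 0.2134] gap 0.0912 j [ 1.13  0.49  1.35 -0.    1.3  -0.1 ] F [ 1.   0.5 -0.1]
tool x [-0.    -0.001 -1.   ] tool y heading 70.24
shift shares (tool now) [  2.348 -13.231  14.137]  turn about tool x share -0.2395 deg -21.56
[0.454 0.195 0.038]
[0.469 0.005 0.018]
[ 0.451 -0.201  0.034]
```

Request:
apply_moves:
  series:
    - [0, 0, 0, -0.08, 0, 0, 0.45]
    - [0, 0, 0, -0.08, 0, 0, 0.45]
    - [0, 0, 0, -0.08, 0, 0, 0.45]
    - [0, -0.5, 0.25, 0, 0, 0, 0.45]
    - [0, -0.88, 0.42, 0, 0, 0, 0.45]
    - [0, -0.88, 0.42, 0, 0, 0, 0.45]
    - [0, -0.88, 0.42, 0, 0, 0, 0.45]
    - [0, -0.88, 0.42, 0, 0, 0, 0.45]
    - [0, -0.88, 0.42, 0, 0, 0, 0.45]
    - [0, -0.88, 0.42, 0, 0, 0, 0.45]
  grip_force: 25

```text
time_s: 0.98
ee_pos: [0.3293, 0.3587, 0.2139]
ee_rot: [-0.024, 1.571, 0.024]
wrist_force: [1.7, 0.6, 0.4]
finger_gap: 0.0412
```

Request:
apply_moves:
  series:
    - [0, -0.88, 0.42, 0, 0, 0, 0.45]
    - [0, -0.88, 0.42, 0, 0, 0, 0.45]
    - [0, -0.88, 0.42, 0, 0, 0, 0.45]
    - [0, -0.88, 0.42, 0, 0, 0, 0.45]
    - [0, -0.88, 0.42, 0, 0, 0, 0.45]
    - [0, -0.88, 0.42, 0, 0, 0, 0.45]
    - [0, -0.88, 0.42, 0, 0, 0, 0.45]
    - [0, -0.88, 0.42, 0, 0, 0, 0.45]
    - [0, -0.88, 0.42, 0, 0, 0, 0.45]
    - [0, -0.88, 0.42, 0, 0, 0, 0.45]

```text
time_s: 1.82
ee_pos: [0.508, 0.0117, 0.2139]
ee_rot: [-0.023, 1.571, 0.024]
wrist_force: [1.4, -0.0, 0.8]
finger_gap: 0.041
```

Request:
apply_moves:
  series:
    - [0, -0.88, 0.42, 0, 0, 0, 0.45]
    - [0, -0.88, 0.42, 0, 0, 0, 0.45]
    - [0, -0.88, 0.15, 0, 0, 0, 0.45]
    - [0, -0.4, 0, 0, 0, 0, 0.45]
    - [0, 0, 0, 0, 0, 0, 0.45]
    - [0, 0, 0, 0, 0, 0, 0.45]

```text
time_s: 2.32
ee_pos: [0.5505, -0.1072, 0.2136]
ee_rot: [-0.022, 1.571, 0.023]
wrist_force: [-0.8, 0.5, 0.3]
finger_gap: 0.041
```

Run:
```python
from h import *
x,y,w=st2w('slide',.0,.0036,3.0)
plan(x,y,.014,w)
```

```text
t 2.3167 pos [ 0.5505 -0.1072  0.2136] gap 0.041 j [-0.3   0.4   1.51  0.    1.23 -1.9 ] F [-0.8  0.5  0.3]
tool x [-0.001  0.    -1.   ] tool y heading 91.63
shift shares (tool now) [4.989 0.133 0.353]  turn about tool x share -0.0019 deg -0.17
```

Request:
apply_moves:
  series:
    - [0.5, 0.13, 0.35, 0, 0, 0, 0.45]
    - [0.8, 0, 0, 0, 0, 0, 0.45]
    - [0.8, 0, 0, 0, 0, 0, 0.45]
    - [0.8, 0, 0, 0, 0, 0, 0.45]
    - [0.8, 0, 0, 0, 0, 0, 0.45]
    - [0.4, 0, 0, 0, 0, 0, 0.45]
    - [0, 0, 0, 0, 0, 0, 0.45]
    - [0, 0, 0, 0, 0, 0, 0.45]

```text
time_s: 2.98
ee_pos: [0.5642, -0.0998, 0.0498]
ee_rot: [-0.024, 1.572, 0.025]
wrist_force: [0.1, 0.3, 0.9]
finger_gap: 0.0409
```

Run:
```python
from h import *
x,y,w=st2w('slide',.0,.0036,3.0)
plan(x,y,.014,w)
for n in('top','side'):
    f=grab(n);im=f['frame'][:,:,::-1]
    c=im[60:240,250:450] if n=='top' else im[150:300,300:460]
    cv2.imwrite(f'pics/a_{n}.png',cv2.resize(c,None,fx=3,fy=3,interpolation=2))
```

```text
t 2.9833 pos [ 0.5642 -0.0998  0.0498] gap 0.0409 j [-0.28  0.63  1.64  0.    0.88 -1.88] F [0.1 0.3 0.9]
tool x [-0.002  0.001 -1.   ] tool y heading 91.79
shift shares (tool now) [ 0.895 -0.04   0.006]  turn about tool x share -0.0001 deg -0.01
```

View pics/a_side.png

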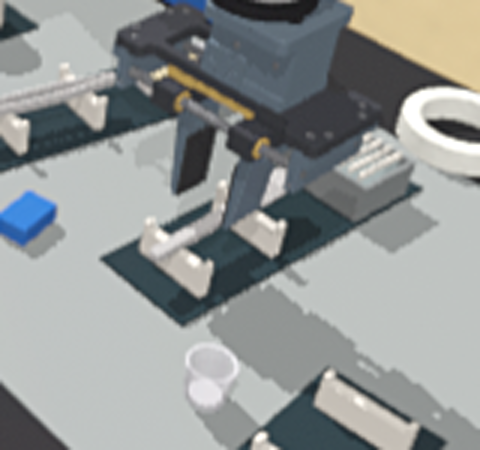

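The side view shows the fingers straddling the spatula handle between the bars, with the cup well clear. I go down and grip.

Request:
apply_moves:
  series:
    - [0.45, -0.04, 0, 0, 0, 0, 0.45]
    - [0.45, 0, 0, 0, 0, 0, 0.45]
    - [0, 0, 0, 0, 0, 0, 0.45]
    - [0, 0, 0, 0, 0, 0, 0.0]
    - [0, 0, 0, 0, 0, 0, 0.0]
    - [0, 0, 0, 0, 0, 0, 0.0]
    - [0, 0, 0, 0, 0, 0, 0.0]
    - [0, 0, 0, 0, 0, 0, 0.0]
    - [0, 0, 0, 0, 0, 0, 0.0]
    - [0, 0, 0, 0, 0, 0, 0.0]

```text
time_s: 3.92
ee_pos: [0.5651, -0.1027, 0.0146]
ee_rot: [-0.024, 1.57, 0.023]
wrist_force: [-1.4, -0.3, 9.2]
finger_gap: 0.0108
```

Request:
apply_moves:
  series:
    - [-0.2, 0, 0, 0, 0, 0, 0.0]
    - [-0.5, 0, 0, 0, 0, 0, 0.0]
    - [-0.8, 0, 0, 0, 0, 0, 0.0]
    - [-0.8, 0, 0, 0, 0, 0, 0.0]
    - [-0.8, 0, 0, 0, 0, 0, 0.0]
    - [-0.4, 0, 0, 0, 0, 0, 0.0]
    - [0, 0, 0, 0, 0, 0, 0.0]
    - [0, 0, 0, 0, 0, 0, 0.0]

```text
time_s: 4.58
ee_pos: [0.565, -0.1027, 0.155]
ee_rot: [-0.024, 1.569, 0.023]
wrist_force: [-0.1, 0.7, -0.2]
finger_gap: 0.0108
```

Run:
```python
from h import *
x,y,w=st2w('spare',.0,0);print(x,y,w)
plan(x,y,.15,w)
for n in('top','side'):
    f=grab(n);im=f['frame'][:,:,::-1]
    c=im[60:240,250:450] if n=='top' else im[150:300,300:460]
    cv2.imwrite(f'pics/b_{n}.png',cv2.resize(c,None,fx=3,fy=3,interpolation=2))
```

```text
0.4738 -0.2886 6.0
t 4.5833 pos [ 0.565  -0.1027  0.155 ] gap 0.0108 j [-0.28  0.49  1.55 -0.    1.11 -1.88] F [-0.1  0.7 -0.2]
tool x [ 0.002 -0.001 -1.   ] tool y heading 91.73
shift shares (tool now) [ 0.124 -4.576 -2.42 ]  turn about tool x share -0.0474 deg -4.27
```

View pics/b_side.png

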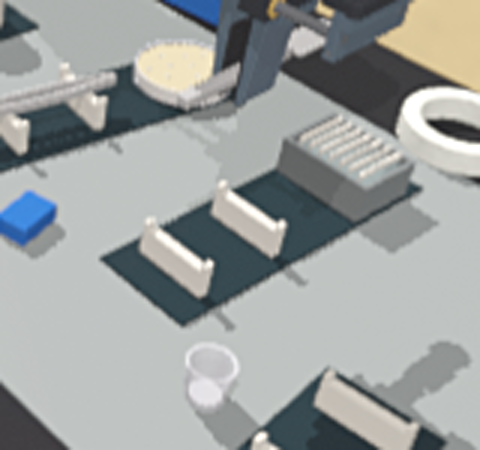

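View pics/b_top.png

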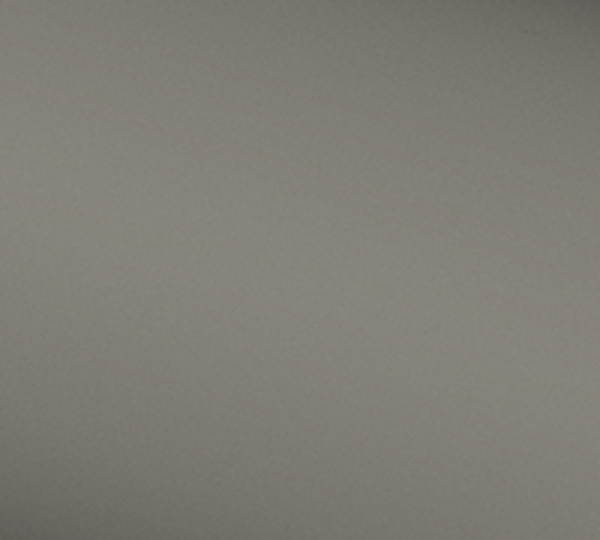

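Spatula is held level in the side view (tool ~ (230,80)), slide rest empty. The top camera is blocked by the arm. On to the spare rest.

Request:
apply_moves:
  series:
    - [0, 0, 0, -0.0475, 0, 0, 0.0]
    - [0, -0.4, -0.24, 0, 0, 0, 0.0]
    - [0, -0.73, -0.44, 0, 0, 0, 0.0]
    - [0, -0.73, -0.44, 0, 0, 0, 0.0]
    - [0, -0.73, -0.44, 0, 0, 0, 0.0]
    - [0, -0.73, -0.44, 0, 0, 0, 0.0]
    - [0, -0.73, -0.44, 0, 0, 0, 0.0]
    - [0, -0.33, -0.21, 0, 0, 0, 0.0]
    - [0, 0, 0, 0, 0, 0, 0.0]
    - [0, 0, 0, 0, 0, 0, 0.0]

```text
time_s: 5.52
ee_pos: [0.4767, -0.2881, 0.1528]
ee_rot: [-0.08, 1.571, 0.082]
wrist_force: [-0.3, 0.4, -0.6]
finger_gap: 0.0108
```

Run:
```python
from h import *
plan(*st2w('spare',.004,0)[:2],.06,6)
```

```text
t 5.5167 pos [ 0.4767 -0.2881  0.1528] gap 0.0108 j [-0.65  0.47  1.59  0.    1.09 -2.32] F [-0.3  0.4 -0.6]
tool x [-0.002  0.001 -1.   ] tool y heading 95.9
shift shares (tool now) [ 2.319 -0.009  0.03 ]  turn about tool x share -0.0012 deg -0.1
```

Request:
apply_moves:
  series:
    - [0.4, 0, 0.03, 0, 0, 0, 0.0]
    - [0.6, 0, 0, 0, 0, 0, 0.0]
    - [0.6, 0, 0, 0, 0, 0, 0.0]
    - [0.6, 0, 0, 0, 0, 0, 0.0]
    - [0.2, 0, 0, 0, 0, 0, 0.0]
    - [0, 0, 0, 0, 0, 0, 0.0]
    - [0, 0, 0, 0, 0, 0, 0.0]

```text
time_s: 6.1
ee_pos: [0.4791, -0.2872, 0.0581]
ee_rot: [-0.082, 1.57, 0.083]
wrist_force: [-0.2, 0.7, 0.7]
finger_gap: 0.0108
```

Run:
```python
from h import *
plan(*st2w('spare',.004,0)[:2],.0155,6)
f=grab('side');im=f['frame'][:,:,::-1]
cv2.imwrite('pics/c.png',cv2.resize(im[200:380,320:520],None,fx=3,fy=3,interpolation=2))
```

```text
t 6.1 pos [ 0.4791 -0.2872  0.0581] gap 0.0108 j [-0.65  0.6   1.67  0.    0.87 -2.32] F [-0.2  0.7  0.7]
tool x [-0.001  0.001 -1.   ] tool y heading 96.05
shift shares (tool now) [ 1.065 -0.022 -0.034]  turn about tool x share 0.0005 deg 0.05
```

View pics/c.png

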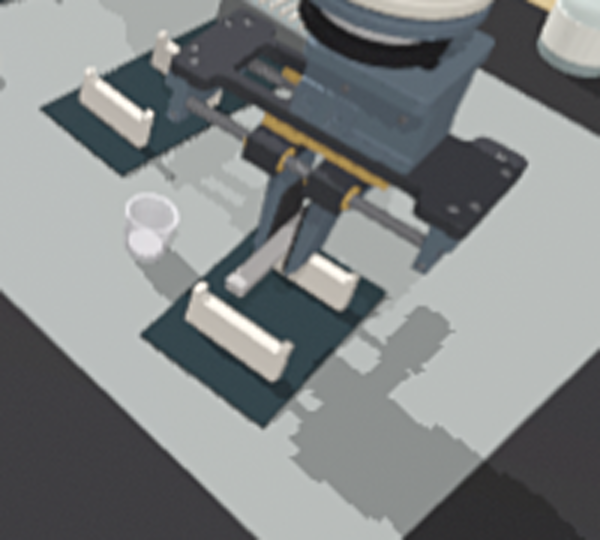

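The held spatula handle end at (235,282) in the crop is over the middle of the near bar. I lower and release.

Request:
apply_moves:
  series:
    - [0.5, -0.02, -0.03, 0, 0, 0, 0.0]
    - [0.4, 0, 0, 0, 0, 0, 0.0]
    - [0.15, 0, 0, 0, 0, 0, 0.0]
    - [0, 0, 0, 0, 0, 0, 0.0]
    - [0, 0, 0, 0, 0, 0, 0.0]

```text
time_s: 6.57
ee_pos: [0.4781, -0.289, 0.0168]
ee_rot: [-0.083, 1.569, 0.082]
wrist_force: [-0.1, -0.4, 0.1]
finger_gap: 0.0109
```

Request:
apply_moves:
  series:
    - [0.02, 0, 0, 0, 0, 0, 0.0]
    - [0, 0, 0, 0, 0, 0, 0.1]
    - [0, 0, 0, 0, 0, 0, 0.15]
    - [0, 0, 0, 0, 0, 0, 0.35]
    - [0, 0, 0, 0, 0, 0, 0.4]
    - [0, 0, 0, 0, 0, 0, 0.4]
    - [0, 0, 0, 0, 0, 0, 0.4]
    - [-0.3, 0, 0, 0, 0, 0, 0.4]
    - [-0.8, 0, 0, 0, 0, 0, 0.4]
    - [-0.8, 0, 0, 0, 0, 0, 0.4]

```text
time_s: 7.4
ee_pos: [0.4768, -0.2881, 0.0911]
ee_rot: [-0.081, 1.572, 0.084]
wrist_force: [0.5, -0.3, 0.7]
finger_gap: 0.0363
```

Request:
apply_moves:
  series:
    - [-0.8, 0, 0, 0, 0, 0, 0.45]
    - [-0.8, 0, 0, 0, 0, 0, 0.45]
    - [-0.8, 0, 0, 0, 0, 0, 0.45]
    - [0, 0, 0, 0, 0, 0, 0.45]
    - [0, 0, 0, 0, 0, 0, 0.45]

```text
time_s: 7.82
ee_pos: [0.4784, -0.2893, 0.1888]
ee_rot: [-0.084, 1.567, 0.08]
wrist_force: [0.1, -0.7, -1.0]
finger_gap: 0.0409
```

Run:
```python
from h import *
x,y,w=st2w('dish',0,-.001,-2.5);print(x,y,w)
plan(x,y,.15,w)
f=grab('side');im=f['frame'][:,:,::-1]
cv2.imwrite('pics/d.png',cv2.resize(im[200:380,320:520],None,fx=3,fy=3,interpolation=2))
```

```text
0.5733401188123082 0.102112863734927 -11.7
t 7.8167 pos [ 0.4784 -0.2893  0.1888] gap 0.0409 j [-0.65  0.43  1.55 -0.    1.17 -2.33] F [ 0.1 -0.7 -1. ]
tool x [ 0.003 -0.002 -1.   ] tool y heading 96.01
shift shares (tool now) [0.955 9.486 3.382]  turn about tool x share 0.1967 deg 17.71
```

View pics/d.png

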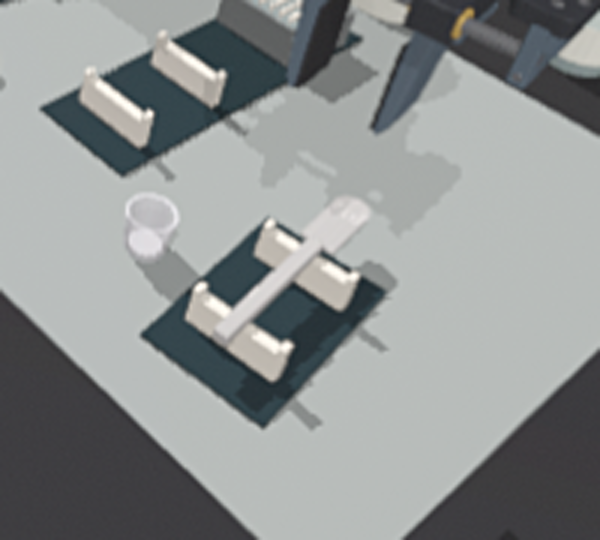

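Spatula lies across both bars of the spare rest (crop (222,335) to (350,210)), released. Next the forceps.

Request:
apply_moves:
  series:
    - [0, 0, 0, 0.066, 0, 0, 0.45]
    - [0, 0, 0, 0.066, 0, 0, 0.45]
    - [0, 0, 0, 0.065, 0, 0, 0.45]
    - [0, 0.5, 0.03, 0, 0, 0, 0.45]
    - [0, 0.85, 0.03, 0, 0, 0, 0.45]
    - [0, 0.85, 0.03, 0, 0, 0, 0.45]
    - [0, 0.85, 0.03, 0, 0, 0, 0.45]
    - [0, 0.85, 0.03, 0, 0, 0, 0.45]
    - [0, 0.85, 0.03, 0, 0, 0, 0.45]
    - [0, 0.85, 0.03, 0, 0, 0, 0.45]

```text
time_s: 8.7
ee_pos: [0.5307, -0.0693, 0.1856]
ee_rot: [0.161, 1.568, -0.161]
wrist_force: [0.9, -0.8, 0.1]
finger_gap: 0.0409
```

Request:
apply_moves:
  series:
    - [0, 0.85, 0.03, 0, 0, 0, 0.45]
    - [0, 0.85, 0.03, 0, 0, 0, 0.45]
    - [0, 0.85, 0.03, 0, 0, 0, 0.45]
    - [0, 0.85, 0.03, 0, 0, 0, 0.45]
    - [0, 0.85, 0.03, 0, 0, 0, 0.45]
    - [0.4, 0.21, 0, 0, 0, 0, 0.45]
    - [0.4, 0, 0, 0, 0, 0, 0.45]
    - [0, 0, 0, 0, 0, 0, 0.45]
    - [0, 0, 0, 0, 0, 0, 0.45]

```text
time_s: 9.45
ee_pos: [0.5723, 0.1022, 0.1535]
ee_rot: [0.16, 1.569, -0.161]
wrist_force: [-0.6, 0.4, -0.1]
finger_gap: 0.0412
```

Run:
```python
from h import *
x,y,w=st2w('dish',0,-.001,-2.5)
plan(x,y,.05,w)
```

```text
t 9.45 pos [0.5723 0.1022 0.1535] gap 0.0412 j [ 0.07  0.5   1.52 -0.    1.12 -1.29] F [-0.6  0.4 -0.1]
tool x [-0.004 -0.    -1.   ] tool y heading 78.29
shift shares (tool now) [2.588 0.006 0.035]  turn about tool x share -0.0001 deg -0.01
```

Request:
apply_moves:
  series:
    - [0.4, 0, 0.03, 0, 0, 0, 0.45]
    - [0.7, 0, 0, 0, 0, 0, 0.45]
    - [0.7, 0, 0, 0, 0, 0, 0.45]
    - [0.7, 0, 0, 0, 0, 0, 0.45]
    - [0.1, 0, 0, 0, 0, 0, 0.45]
    - [0, 0, 0, 0, 0, 0, 0.45]
    - [0, 0, 0, 0, 0, 0, 0.45]

```text
time_s: 10.03
ee_pos: [0.5754, 0.1018, 0.0524]
ee_rot: [0.161, 1.564, -0.161]
wrist_force: [-0.7, 0.7, 0.8]
finger_gap: 0.041
```

Run:
```python
from h import *
x,y,w=st2w('dish',0,-.001,-2.5)
plan(x,y,.0145,w)
f=grab('side');im=f['frame'][:,:,::-1]
cv2.imwrite('pics/e.png',cv2.resize(im[120:260,240:420],None,fx=3,fy=3,interpolation=2))
```

```text
t 10.0333 pos [0.5754 0.1018 0.0524] gap 0.041 j [ 0.07  0.64  1.61  0.    0.9  -1.29] F [-0.7  0.7  0.8]
tool x [ 0.001  0.    -1.   ] tool y heading 78.24
shift shares (tool now) [ 0.947 -0.003 -0.052]  turn about tool x share -0.0006 deg -0.06
```

View pics/e.png

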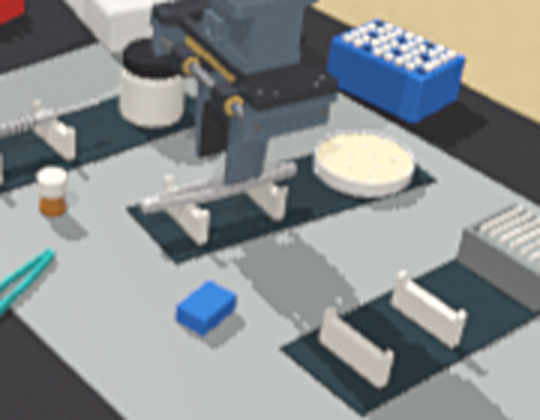

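The fingers straddle the steel forceps between the bars at (240,170). I grip and lift.

Request:
apply_moves:
  series:
    - [0.5, 0, -0.03, 0, 0, 0, 0.45]
    - [0.44, 0, 0, 0, 0, 0, 0.45]
    - [0, 0, 0, 0, 0, 0, 0.45]
    - [0, 0, 0, 0, 0, 0, 0.0]
    - [0, 0, 0, 0, 0, 0, 0.0]
    - [0, 0, 0, 0, 0, 0, 0.0]
    - [0, 0, 0, 0, 0, 0, 0.0]
    - [0, 0, 0, 0, 0, 0, 0.0]
    - [0, 0, 0, 0, 0, 0, 0.0]

```text
time_s: 10.83
ee_pos: [0.5743, 0.1024, 0.0147]
ee_rot: [0.161, 1.563, -0.16]
wrist_force: [-1.4, -0.1, 9.2]
finger_gap: 0.0177
```

Request:
apply_moves:
  series:
    - [-0.2, 0, 0, 0, 0, 0, 0.0]
    - [-0.5, 0, 0, 0, 0, 0, 0.0]
    - [-0.8, 0, 0, 0, 0, 0, 0.0]
    - [-0.8, 0, 0, 0, 0, 0, 0.0]
    - [-0.8, 0, 0, 0, 0, 0, 0.0]
    - [-0.4, 0, 0, 0, 0, 0, 0.0]
    - [0, 0, 0, 0, 0, 0, 0.0]
    - [0, 0, 0, 0, 0, 0, 0.0]

```text
time_s: 11.5
ee_pos: [0.5739, 0.1024, 0.1548]
ee_rot: [0.161, 1.563, -0.16]
wrist_force: [-0.0, 0.7, -0.4]
finger_gap: 0.0178
```

Run:
```python
from h import *
x,y,w=st2w('slide',.001,0);print(x,y,w)
plan(x,y,.06,w)
f=grab('side');im=f['frame'][:,:,::-1]
cv2.imwrite('pics/f.png',cv2.resize(im[100:260,240:420],None,fx=3,fy=3,interpolation=2))
```

```text
0.5652997806834749 -0.10502094241988336 -1.2
t 11.5 pos [0.5739 0.1024 0.1548] gap 0.0178 j [ 0.07  0.5   1.52 -0.    1.12 -1.29] F [-0.   0.7 -0.4]
tool x [ 0.002  0.    -1.   ] tool y heading 78.28
shift shares (tool now) [ 2.369 -5.122  0.837]  turn about tool x share -0.1169 deg -10.52
```

View pics/f.png

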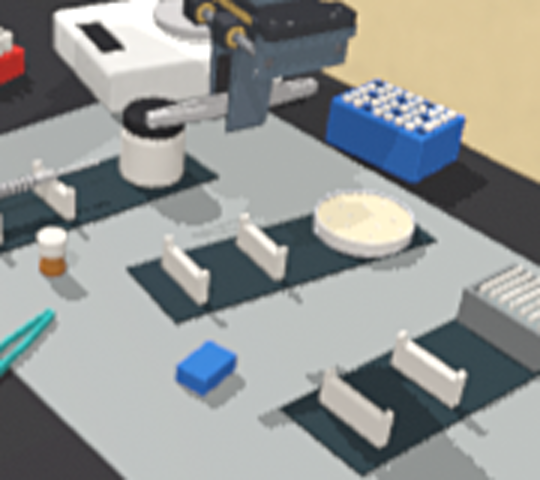

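Forceps held level, dish rest empty. To the slide rest.

Request:
apply_moves:
  series:
    - [0, 0, 0, -0.058, 0, 0, 0.0]
    - [0, 0, 0, -0.059, 0, 0, 0.0]
    - [0, -0.4, -0.1, 0, 0, 0, 0.0]
    - [0, -0.8, 0, 0, 0, 0, 0.0]
    - [0, -0.8, 0, 0, 0, 0, 0.0]
    - [0, -0.8, 0, 0, 0, 0, 0.0]
    - [0, -0.8, 0, 0, 0, 0, 0.0]
    - [0, -0.8, 0, 0, 0, 0, 0.0]
    - [0, -0.6, 0, 0, 0, 0, 0.0]
    - [0, -0.19, 0, 0, 0, 0, 0.0]

```text
time_s: 12.38
ee_pos: [0.5643, -0.1082, 0.1521]
ee_rot: [0.018, 1.573, -0.018]
wrist_force: [-0.2, 0.5, 0.3]
finger_gap: 0.0182
```

Request:
apply_moves:
  series:
    - [0.2, 0, 0, 0, 0, 0, 0.0]
    - [0.6, 0, 0, 0, 0, 0, 0.0]
    - [0.6, 0, 0, 0, 0, 0, 0.0]
    - [0.6, 0, 0, 0, 0, 0, 0.0]
    - [0.3, 0, 0, 0, 0, 0, 0.0]
    - [0, 0, 0, 0, 0, 0, 0.0]
    - [0, 0, 0, 0, 0, 0, 0.0]

```text
time_s: 12.97
ee_pos: [0.5644, -0.1039, 0.0604]
ee_rot: [0.016, 1.573, -0.015]
wrist_force: [0.2, -0.3, 0.2]
finger_gap: 0.0178
```

Run:
```python
from h import *
plan(*st2w('slide',.001,0)[:2],.0155,-1.2)
f=grab('side');im=f['frame'][:,:,::-1]
cv2.imwrite('pics/g.png',cv2.resize(im[140:300,280:460],None,fx=3,fy=3,interpolation=2))
```

```text
t 12.9667 pos [ 0.5644 -0.1039  0.0604] gap 0.0178 j [-0.29  0.61  1.63  0.    0.9  -1.84] F [ 0.2 -0.3  0.2]
tool x [-0.003  0.001 -1.   ] tool y heading 88.86
shift shares (tool now) [ 1.123 -0.03   0.026]  turn about tool x share 0.0006 deg 0.06
```

View pics/g.png

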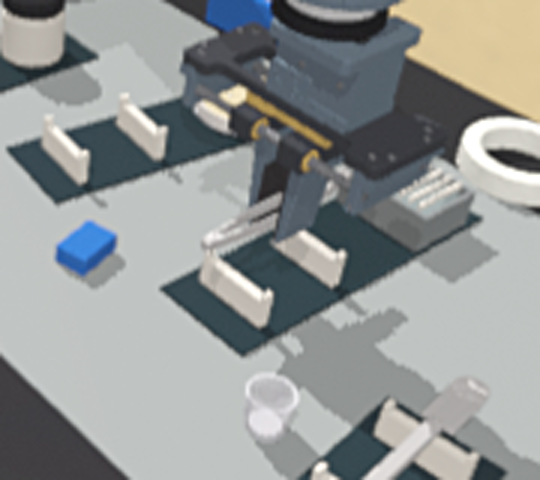

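Request:
apply_moves:
  series:
    - [0.5, -0.03, 0.03, 0, 0, 0, 0.0]
    - [0.45, 0, 0, 0, 0, 0, 0.0]
    - [0.17, 0, 0, 0, 0, 0, 0.0]
    - [0.02, 0, 0, 0, 0, 0, 0.0]
    - [0, 0, 0, 0, 0, 0, 0.0]
    - [0, 0, 0, 0, 0, 0, 0.22]
    - [0, 0, 0, 0, 0, 0, 0.3]
    - [0, 0, 0, 0, 0, 0, 0.45]
    - [0, 0, 0, 0, 0, 0, 0.45]
    - [0, 0, 0, 0, 0, 0, 0.45]

```text
time_s: 13.85
ee_pos: [0.5666, -0.1064, 0.0163]
ee_rot: [0.016, 1.57, -0.017]
wrist_force: [-0.9, -0.3, -0.1]
finger_gap: 0.0407
```

Request:
apply_moves:
  series:
    - [0, 0, 0, 0, 0, 0, 0.45]
    - [-0.3, 0, 0, 0, 0, 0, 0.45]
    - [-0.8, 0, 0, 0, 0, 0, 0.45]
    - [-0.8, 0, 0, 0, 0, 0, 0.45]
    - [-0.8, 0, 0, 0, 0, 0, 0.45]
    - [-0.8, 0, 0, 0, 0, 0, 0.45]
    - [-0.8, 0, 0, 0, 0, 0, 0.45]
    - [0, 0, 0, 0, 0, 0, 0.45]
    - [0, 0, 0, 0, 0, 0, 0.45]

```text
time_s: 14.6
ee_pos: [0.5673, -0.1066, 0.1896]
ee_rot: [0.016, 1.567, -0.017]
wrist_force: [-0.4, 0.4, -0.8]
finger_gap: 0.0414
```

Run:
```python
from h import *
x,y,w=st2w('jar',-.002,.0024,-1.3);print(x,y,w)
plan(x,y,.15,w)
f=grab('side');im=f['frame'][:,:,::-1]
cv2.imwrite('pics/i.png',cv2.resize(im[140:300,280:460],None,fx=3,fy=3,interpolation=2))
```

```text
0.47273184163803184 0.2888039936770304 -4.38
t 14.6 pos [ 0.5673 -0.1066  0.1896] gap 0.0414 j [-0.29  0.45  1.5   0.    1.19 -1.84] F [-0.4  0.4 -0.8]
tool x [ 0.003 -0.001 -1.   ] tool y heading 88.8
shift shares (tool now) [ 0.973  9.836 -2.573]  turn about tool x share 0.0354 deg 3.18
```

View pics/i.png

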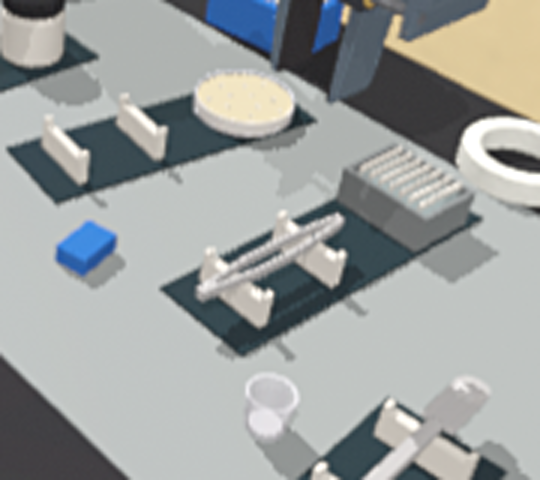

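Forceps lie across both bars of the slide rest, released. Next the probe (its offset corrected to the bar-derived jar-rest origin: target (0.4729, 0.2921)).

Request:
apply_moves:
  series:
    - [0, 0, 0, 0.035, 0, 0, 0.45]
    - [0, 0.5, -0.16, 0, 0, 0, 0.45]
    - [0, 0.84, -0.27, 0, 0, 0, 0.45]
    - [0, 0.84, -0.27, 0, 0, 0, 0.45]
    - [0, 0.84, -0.27, 0, 0, 0, 0.45]
    - [0, 0.84, -0.27, 0, 0, 0, 0.45]
    - [0, 0.84, -0.27, 0, 0, 0, 0.45]
    - [0, 0.84, -0.27, 0, 0, 0, 0.45]
    - [0, 0.84, -0.27, 0, 0, 0, 0.45]
    - [0, 0.84, -0.27, 0, 0, 0, 0.45]

```text
time_s: 15.48
ee_pos: [0.4942, 0.19, 0.1864]
ee_rot: [0.059, 1.573, -0.06]
wrist_force: [0.8, 1.3, 0.7]
finger_gap: 0.0409
```

Request:
apply_moves:
  series:
    - [0, 0.84, -0.27, 0, 0, 0, 0.45]
    - [0, 0.84, -0.27, 0, 0, 0, 0.45]
    - [0, 0.84, -0.27, 0, 0, 0, 0.45]
    - [0.4, 0, 0, 0, 0, 0, 0.45]
    - [0.5, 0, 0, 0, 0, 0, 0.45]
    - [0, 0, 0, 0, 0, 0, 0.45]
    - [0, 0, 0, 0, 0, 0, 0.45]

```text
time_s: 16.07
ee_pos: [0.4698, 0.291, 0.1504]
ee_rot: [0.058, 1.574, -0.061]
wrist_force: [0.0, -0.4, 0.4]
finger_gap: 0.0413
```

Run:
```python
from h import *
plan(.4729,.2921,.05,-4.4)
```

```text
t 16.0667 pos [0.4698 0.291  0.1504] gap 0.0413 j [ 0.45  0.47  1.6  -0.    1.08 -1.05] F [ 0.  -0.4  0.4]
tool x [-0.004 -0.002 -1.   ] tool y heading 85.66
shift shares (tool now) [2.509 0.038 0.083]  turn about tool x share 0.0007 deg 0.06
```

Request:
apply_moves:
  series:
    - [0.4, 0.03, 0.05, 0, 0, 0, 0.45]
    - [0.7, 0, 0, 0, 0, 0, 0.45]
    - [0.7, 0, 0, 0, 0, 0, 0.45]
    - [0.7, 0, 0, 0, 0, 0, 0.45]
    - [0, 0, 0, 0, 0, 0, 0.45]
    - [0, 0, 0, 0, 0, 0, 0.45]

```text
time_s: 16.57
ee_pos: [0.4729, 0.292, 0.0519]
ee_rot: [0.059, 1.572, -0.061]
wrist_force: [-0.1, 0.5, 1.1]
finger_gap: 0.0412
```

Run:
```python
from h import *
plan(.4729,.2921,.0145,-4.4)
f=grab('side');im=f['frame'][:,:,::-1]
cv2.imwrite('pics/j.png',cv2.resize(im[110:240,190:360],None,fx=4,fy=4,interpolation=2))
f=grab('top');im=f['frame'][:,:,::-1]
cv2.imwrite('pics/jt.png',cv2.resize(im[90:230,140:460],None,fx=2.5,fy=2.5,interpolation=2))
```

```text
t 16.5667 pos [0.4729 0.292  0.0519] gap 0.0412 j [ 0.45  0.61  1.68  0.    0.86 -1.05] F [-0.1  0.5  1.1]
tool x [-0.002 -0.001 -1.   ] tool y heading 85.61
shift shares (tool now) [0.935 0.003 0.002]  turn about tool x share 0.0001 deg 0.01
```

View pics/j.png

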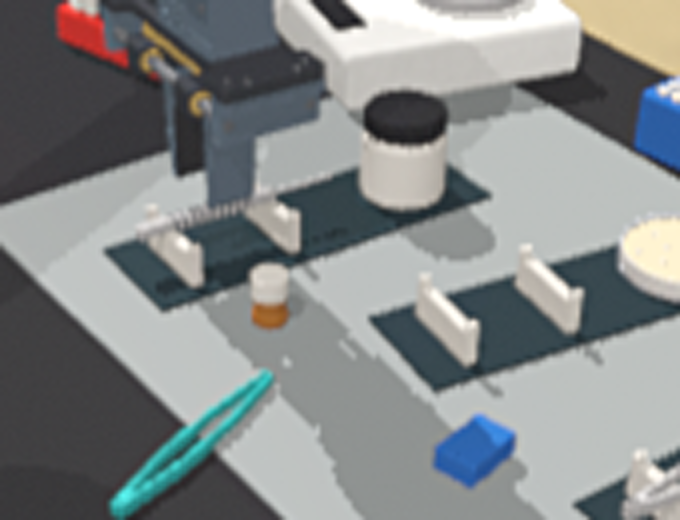

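View pics/jt.png

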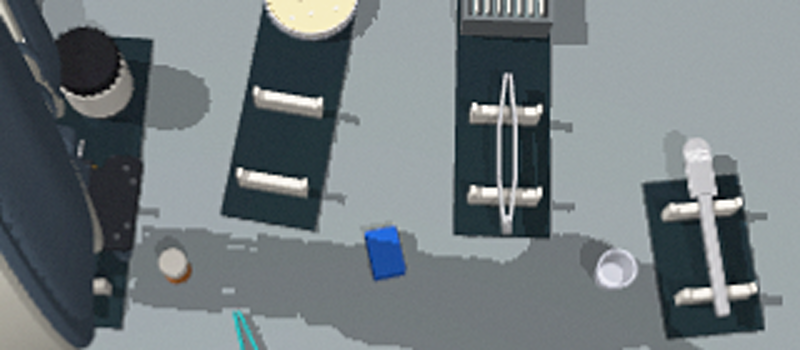

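Fingers straddle the probe handle; the vial stands clear. In the top view, forceps and spatula lie centred on the slide and spare rests. I grip.

Request:
apply_moves:
  series:
    - [0.5, 0, 0, 0, 0, 0, 0.45]
    - [0.44, 0, 0, 0, 0, 0, 0.45]
    - [0, 0, 0, 0, 0, 0, 0.45]
    - [0, 0, 0, 0, 0, 0, 0.0]
    - [0, 0, 0, 0, 0, 0, 0.0]
    - [0, 0, 0, 0, 0, 0, 0.0]
    - [0, 0, 0, 0, 0, 0, 0.0]
    - [0, 0, 0, 0, 0, 0, 0.0]
    - [0, 0, 0, 0, 0, 0, 0.0]
    - [0, 0, 0, 0, 0, 0, 0.0]

```text
time_s: 17.5
ee_pos: [0.4735, 0.2928, 0.015]
ee_rot: [0.06, 1.569, -0.059]
wrist_force: [-0.7, -1.0, 8.8]
finger_gap: 0.009
```

Request:
apply_moves:
  series:
    - [-0.2, 0, 0, 0, 0, 0, 0.0]
    - [-0.5, 0, 0, 0, 0, 0, 0.0]
    - [-0.8, 0, 0, 0, 0, 0, 0.0]
    - [-0.8, 0, 0, 0, 0, 0, 0.0]
    - [-0.8, 0, 0, 0, 0, 0, 0.0]
    - [-0.6, 0, 0, 0, 0, 0, 0.0]
    - [0, 0, 0, 0, 0, 0, 0.0]
    - [0, 0, 0, 0, 0, 0, 0.0]

```text
time_s: 18.17
ee_pos: [0.4737, 0.2929, 0.1639]
ee_rot: [0.061, 1.567, -0.058]
wrist_force: [-0.3, -0.7, -2.0]
finger_gap: 0.0086
```

Run:
```python
from h import *
x,y,w=st2w('dish',.003,0);print(x,y,w)
plan(x,y,.06,w)
f=grab('side');im=f['frame'][:,:,::-1]
cv2.imwrite('pics/k.png',cv2.resize(im[90:240,190:360],None,fx=3,fy=3,interpolation=2))
```

```text
0.576461408795219 0.10262035643692449 -9.2
t 18.1667 pos [0.4737 0.2929 0.1639] gap 0.0086 j [ 0.45  0.45  1.58 -0.    1.11 -1.05] F [-0.3 -0.7 -2. ]
tool x [ 0.003  0.001 -1.   ] tool y heading 85.66
shift shares (tool now) [ 2.599 -4.553  2.915]  turn about tool x share 0.054 deg 4.86
```

View pics/k.png

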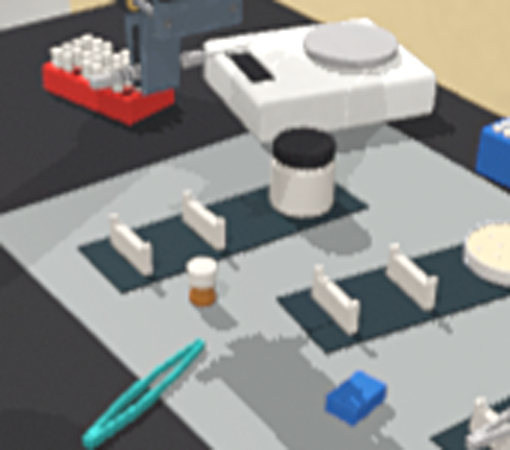

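Probe held, jar rest empty. To the dish rest.

Request:
apply_moves:
  series:
    - [0, 0, 0, 0.054, 0, 0, 0.0]
    - [0, -0.3, 0.23, 0, 0, 0, 0.0]
    - [0, -0.62, 0.48, 0, 0, 0, 0.0]
    - [0, -0.62, 0.48, 0, 0, 0, 0.0]
    - [0, -0.62, 0.48, 0, 0, 0, 0.0]
    - [0, -0.62, 0.48, 0, 0, 0, 0.0]
    - [0, -0.62, 0.48, 0, 0, 0, 0.0]
    - [0, -0.62, 0.48, 0, 0, 0, 0.0]
    - [0, -0.26, 0.22, 0, 0, 0, 0.0]
    - [0, 0, 0, 0, 0, 0, 0.0]

```text
time_s: 19.05
ee_pos: [0.5779, 0.0998, 0.1609]
ee_rot: [0.128, 1.569, -0.129]
wrist_force: [-0.7, -0.8, -1.6]
finger_gap: 0.009
```

Request:
apply_moves:
  series:
    - [0.2, 0, 0, 0, 0, 0, 0.0]
    - [0.6, 0, 0, 0, 0, 0, 0.0]
    - [0.6, 0, 0, 0, 0, 0, 0.0]
    - [0.6, 0, 0, 0, 0, 0, 0.0]
    - [0.5, 0, 0, 0, 0, 0, 0.0]
    - [0, 0, 0, 0, 0, 0, 0.0]
    - [0, 0, 0, 0, 0, 0, 0.0]

```text
time_s: 19.63
ee_pos: [0.5756, 0.1033, 0.0612]
ee_rot: [0.125, 1.57, -0.126]
wrist_force: [-0.2, -0.0, 0.2]
finger_gap: 0.0089
```

Run:
```python
from h import *
x,y,w=st2w('dish',.0045,0)
plan(x,y,.0155,w)
f=grab('side');im=f['frame'][:,:,::-1]
cv2.imwrite('pics/l.png',cv2.resize(im[110:260,240:420],None,fx=3,fy=3,interpolation=2))
```

```text
t 19.6333 pos [0.5756 0.1033 0.0612] gap 0.0089 j [ 0.08  0.62  1.6   0.    0.92 -1.34] F [-0.2 -0.   0.2]
tool x [-0.003 -0.    -1.   ] tool y heading 80.86
shift shares (tool now) [ 1.142 -0.014  0.064]  turn about tool x share 0.0007 deg 0.06
```

View pics/l.png

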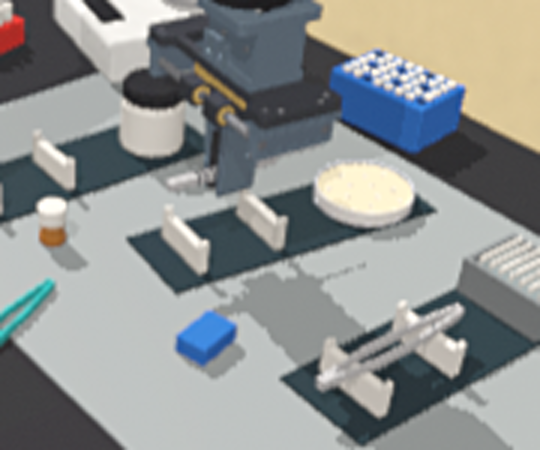

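Request:
apply_moves:
  series:
    - [0.5, 0, 0.04, 0, 0, 0, 0.0]
    - [0.45, 0, 0, 0, 0, 0, 0.0]
    - [0.17, 0, 0, 0, 0, 0, 0.0]
    - [0.03, 0, 0, 0, 0, 0, 0.0]
    - [0, 0, 0, 0, 0, 0, 0.0]
    - [0, 0, 0, 0, 0, 0, 0.1]
    - [0, 0, 0, 0, 0, 0, 0.15]
    - [0, 0, 0, 0, 0, 0, 0.45]
    - [0, 0, 0, 0, 0, 0, 0.45]
    - [0, 0, 0, 0, 0, 0, 0.45]

```text
time_s: 20.52
ee_pos: [0.579, 0.1021, 0.0167]
ee_rot: [0.126, 1.567, -0.126]
wrist_force: [0.2, -0.5, 0.4]
finger_gap: 0.031
```

Request:
apply_moves:
  series:
    - [0, 0, 0, 0, 0, 0, 0.45]
    - [-0.3, 0, 0, 0, 0, 0, 0.45]
    - [-0.8, 0, 0, 0, 0, 0, 0.45]
    - [-0.8, 0, 0, 0, 0, 0, 0.45]
    - [-0.8, 0, 0, 0, 0, 0, 0.45]
    - [-0.8, 0, 0, 0, 0, 0, 0.45]
    - [-0.8, 0, 0, 0, 0, 0, 0.45]
    - [0, 0, 0, 0, 0, 0, 0.45]
    - [0, 0, 0, 0, 0, 0, 0.45]

```text
time_s: 21.27
ee_pos: [0.5797, 0.1022, 0.1909]
ee_rot: [0.127, 1.563, -0.126]
wrist_force: [-0.2, -1.0, -1.4]
finger_gap: 0.041
```

Run:
```python
from h import *
x,y,w=st2w('spare',.004,0);print(x,y,w)
plan(x,y,.15,w)
f=grab('side');im=f['frame'][:,:,::-1]
cv2.imwrite('pics/m.png',cv2.resize(im[110:260,240:420],None,fx=3,fy=3,interpolation=2))
```

```text
0.4777780875814731 -0.2881818861469294 6.0
t 21.2667 pos [0.5797 0.1022 0.1909] gap 0.041 j [ 0.07  0.46  1.47  0.    1.2  -1.34] F [-0.2 -1.  -1.4]
tool x [ 0.004  0.    -1.   ] tool y heading 80.8
shift shares (tool now) [  1.009 -10.042  -0.96 ]  turn about tool x share -0.1689 deg -15.2
```

View pics/m.png

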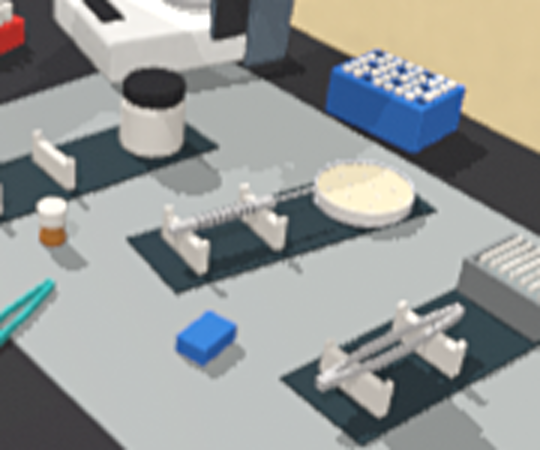

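Request:
apply_moves:
  series:
    - [0, 0, 0, -0.056, 0, 0, 0.45]
    - [0, 0, 0, -0.056, 0, 0, 0.45]
    - [0, 0, 0, -0.057, 0, 0, 0.45]
    - [0, -0.53, -0.2, 0, 0, 0, 0.45]
    - [0, -0.81, -0.305, 0, 0, 0, 0.45]
    - [0, -0.81, -0.305, 0, 0, 0, 0.45]
    - [0, -0.81, -0.305, 0, 0, 0, 0.45]
    - [0, -0.81, -0.305, 0, 0, 0, 0.45]
    - [0, -0.81, -0.305, 0, 0, 0, 0.45]
    - [0, -0.81, -0.305, 0, 0, 0, 0.45]

```text
time_s: 22.15
ee_pos: [0.5191, -0.122, 0.1872]
ee_rot: [-0.082, 1.572, 0.083]
wrist_force: [1.8, -0.2, -0.0]
finger_gap: 0.0411
```

Request:
apply_moves:
  series:
    - [0, -0.81, -0.305, 0, 0, 0, 0.45]
    - [0, -0.81, -0.305, 0, 0, 0, 0.45]
    - [0, -0.81, -0.305, 0, 0, 0, 0.45]
    - [0, -0.81, -0.305, 0, 0, 0, 0.45]
    - [0, -0.81, -0.305, 0, 0, 0, 0.45]
    - [0.5, 0, 0, 0, 0, 0, 0.45]
    - [0.5, 0, 0, 0, 0, 0, 0.45]
    - [0, 0, 0, 0, 0, 0, 0.45]
    - [0, 0, 0, 0, 0, 0, 0.45]

```text
time_s: 22.9
ee_pos: [0.4759, -0.2875, 0.1471]
ee_rot: [-0.08, 1.572, 0.084]
wrist_force: [0.1, -0.6, 0.3]
finger_gap: 0.0414
```

```bash
cat > meas.py <<'E'
from h import *
def meas(f,st,name):
    im=f['frame'].astype(int);g=im.sum(2)/3
    K=np.array([[f['fx'],0,f['cx']],[0,f['fy'],f['cy']],[0,0,1]]);D=np.array(f['distortion'],float);R=np.array(f['R']);t=np.array(f['t'])
    H,W=g.shape;uu,vv=np.meshgrid(np.arange(W),np.arange(H))
    p=cv2.undistortPoints(np.stack([uu,vv],-1).reshape(-1,1,2).astype(float),K,D).reshape(H,W,2)
    X=(np.dstack([p,np.ones((H,W))])*f['z_map'][...,None]-t)@R
    a,b,c=ST[st];r=np.radians(c);Q=X-[a,b,0]
    sx=Q[...,0]*np.cos(r)+Q[...,1]*np.sin(r);sy=-Q[...,0]*np.sin(r)+Q[...,1]*np.cos(r);z=X[...,2]
    k=(z>.026)&(z<.044)&(abs(sx)<.12)&(abs(sy)<.027)&(abs(abs(sx)-.04)>.008)&(g>80)
    x,y=sx[k],sy[k];print(st,name,'n',k.sum(),'x',x.min().round(4),x.max().round(4),'z',np.median(z[k]).round(4))
    bi=np.arange(-.075,.09,.015);cx=[];cy=[]
    for q in bi:
        j=abs(x-q)<.0075
        if j.sum()>2: cx.append(q);cy.append((y[j].min()+y[j].max())/2)
    s=np.polyfit(cx,cy,1);print('   y0',s[1].round(4),'slope deg',np.degrees(s[0]).round(2),'bins',np.round(cy,4))
E
python3 - <<'E'
from meas import *
f=grab('top');cv2.imwrite('pics/n.png',f['frame'][:,:,::-1])
meas(f,'dish','probe');meas(f,'slide','forceps')
f=grab('side');meas(f,'dish','probe side')
plan(*st2w('spare',.004,0)[:2],.05,6)
E
```

```text
Traceback (most recent call last):
  File "meas.py", line 11, in meas
    x,y=sx[k],sy[k];print(st,name,'n',k.sum(),'x',x.min().round(4),x.max().round(4),'z',np.median(z[k]).round(4))
                                                  ~~~~~^^
ValueError: zero-size array to reduction operation minimum which has no identity
```

View pics/n.png

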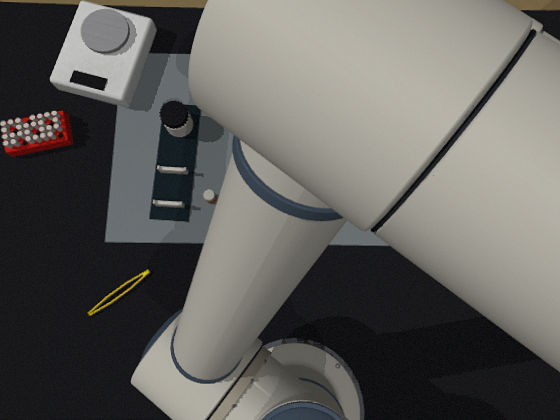

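The arm hides the dish and slide rests here; I check them later from the jar side. Continue with the spatula.

Run:
```python
from meas import *
f=grab('side');meas(f,'dish','probe side');meas(f,'spare','spatula side')
plan(*st2w('spare',.004,0)[:2],.05,6)
cv2.imwrite('pics/o.png',cv2.resize(f['frame'][100:380,240:520,::-1],None,fx=2.1,fy=2.1,interpolation=2))
```

```text
dish probe side n 134 x -0.0549 0.0988 z 0.0365
   y0 0.0 slope deg 0.41 bins [-0.0003 -0.0013  0.0005  0.0012 -0.0007  0.0007  0.0001 -0.0021  0.0014
  0.0012]
spare spatula side n 464 x -0.0619 0.1043 z 0.0344
   y0 -0.0003 slope deg -0.01 bins [-0.0001  0.0002 -0.0007 -0.0006 -0.0004 -0.0004 -0.0002  0.0001 -0.0003
 -0.0004]
t 23.0 pos [ 0.4771 -0.2881  0.1488] gap 0.0408 j [-0.65  0.47  1.59 -0.    1.08 -2.33] F [-1.2  0.4  1.2]
tool x [-0.  0. -1.] tool y heading 96.04
shift shares (tool now) [ 2.469 -0.005  0.017]  turn about tool x share 0.0004 deg 0.04
```

View pics/o.png

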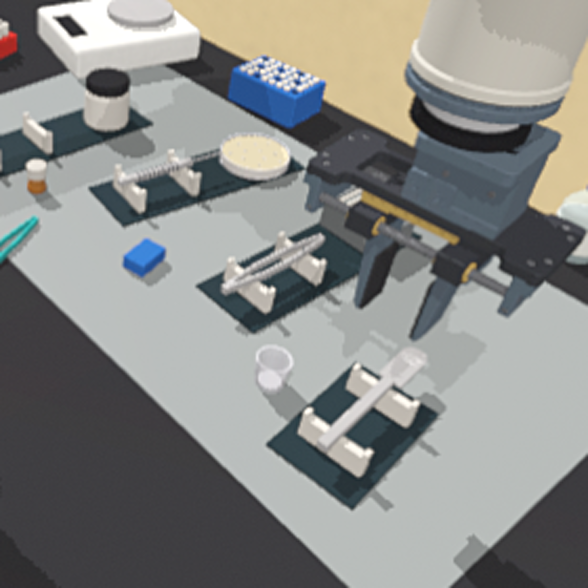

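Side-camera measurement: probe on dish rest x≈+2 mm, y≈0, 0.4°; spatula on spare rest x≈0, y≈0. Grip the spatula.

Request:
apply_moves:
  series:
    - [0.4, 0, 0.02, 0, 0, 0, 0.45]
    - [0.7, 0, 0, 0, 0, 0, 0.45]
    - [0.7, 0, 0, 0, 0, 0, 0.45]
    - [0.7, 0, 0, 0, 0, 0, 0.45]
    - [0.4, 0, 0, 0, 0, 0, 0.45]
    - [0, 0, 0, 0, 0, 0, 0.45]
    - [0, 0, 0, 0, 0, 0, 0.45]

```text
time_s: 23.58
ee_pos: [0.478, -0.2881, 0.0328]
ee_rot: [-0.083, 1.569, 0.083]
wrist_force: [0.6, -0.6, 0.8]
finger_gap: 0.041
```

Request:
apply_moves:
  series:
    - [0.44, 0, 0, 0, 0, 0, 0.45]
    - [0, 0, 0, 0, 0, 0, 0.45]
    - [0, 0, 0, 0, 0, 0, 0.0]
    - [0, 0, 0, 0, 0, 0, 0.0]
    - [0, 0, 0, 0, 0, 0, 0.0]
    - [0, 0, 0, 0, 0, 0, 0.0]
    - [0, 0, 0, 0, 0, 0, 0.0]
    - [0, 0, 0, 0, 0, 0, 0.0]
    - [0, 0, 0, 0, 0, 0, 0.0]

```text
time_s: 24.33
ee_pos: [0.478, -0.2884, 0.0153]
ee_rot: [-0.083, 1.569, 0.082]
wrist_force: [-1.2, 1.5, 8.0]
finger_gap: 0.0107
```

Request:
apply_moves:
  series:
    - [-0.2, 0, 0, 0, 0, 0, 0.0]
    - [-0.5, 0, 0, 0, 0, 0, 0.0]
    - [-0.8, 0, 0, 0, 0, 0, 0.0]
    - [-0.8, 0, 0, 0, 0, 0, 0.0]
    - [-0.8, 0, 0, 0, 0, 0, 0.0]
    - [-0.8, 0, 0, 0, 0, 0, 0.0]
    - [-0.5, 0, 0, 0, 0, 0, 0.0]
    - [0, 0, 0, 0, 0, 0, 0.0]
    - [0, 0, 0, 0, 0, 0, 0.0]

```text
time_s: 25.08
ee_pos: [0.478, -0.2885, 0.1921]
ee_rot: [-0.084, 1.567, 0.081]
wrist_force: [-0.5, -0.9, -0.8]
finger_gap: 0.0106
```

Run:
```python
from meas import *
x,y,w=st2w('jar',.004,0);print(x,y,w)
plan(x,y,.06,w)
f=grab('side')
cv2.imwrite('pics/p.png',cv2.resize(f['frame'][100:380,240:520,::-1],None,fx=2.1,fy=2.1,interpolation=2))
```

```text
0.47859422194623336 0.2860850789814192 -3.08
t 25.0833 pos [ 0.478  -0.2885  0.1921] gap 0.0106 j [-0.65  0.42  1.54 -0.    1.17 -2.33] F [-0.5 -0.9 -0.8]
tool x [ 0.002 -0.002 -1.   ] tool y heading 96.01
shift shares (tool now) [ 3.281 14.29   1.511]  turn about tool x share 0.101 deg 9.09
```

View pics/p.png

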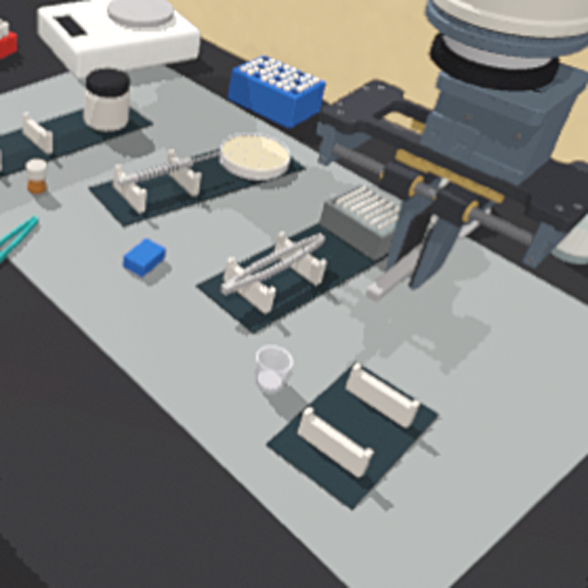

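Spatula held, spare rest empty. To the jar rest.

Request:
apply_moves:
  series:
    - [0, 0, 0, 0.05, 0, 0, 0.0]
    - [0, 0, 0, 0.051, 0, 0, 0.0]
    - [0, 0.5, -0.04, 0, 0, 0, 0.0]
    - [0, 0.85, -0.045, 0, 0, 0, 0.0]
    - [0, 0.85, -0.045, 0, 0, 0, 0.0]
    - [0, 0.85, -0.045, 0, 0, 0, 0.0]
    - [0, 0.85, -0.045, 0, 0, 0, 0.0]
    - [0, 0.85, -0.045, 0, 0, 0, 0.0]
    - [0, 0.85, -0.045, 0, 0, 0, 0.0]
    - [0, 0.85, -0.045, 0, 0, 0, 0.0]

```text
time_s: 25.97
ee_pos: [0.4762, -0.0281, 0.1896]
ee_rot: [0.043, 1.573, -0.042]
wrist_force: [-0.2, 0.5, -0.4]
finger_gap: 0.0107
```

Request:
apply_moves:
  series:
    - [0, 0.85, -0.045, 0, 0, 0, 0.0]
    - [0, 0.85, -0.045, 0, 0, 0, 0.0]
    - [0, 0.85, -0.045, 0, 0, 0, 0.0]
    - [0, 0.85, -0.045, 0, 0, 0, 0.0]
    - [0, 0.85, -0.045, 0, 0, 0, 0.0]
    - [0, 0.85, -0.045, 0, 0, 0, 0.0]
    - [0, 0.85, -0.045, 0, 0, 0, 0.0]
    - [0, 0.85, -0.045, 0, 0, 0, 0.0]
    - [0, 0.6, -0.045, 0, 0, 0, 0.0]
    - [0, 0.5, 0, 0, 0, 0, 0.0]

```text
time_s: 26.8
ee_pos: [0.4769, 0.2884, 0.1893]
ee_rot: [0.04, 1.573, -0.042]
wrist_force: [-0.4, -0.4, -0.2]
finger_gap: 0.0106
```

Request:
apply_moves:
  series:
    - [0, 0, 0, 0, 0, 0, 0.0]
    - [0, 0, 0, 0, 0, 0, 0.0]

```text
time_s: 26.97
ee_pos: [0.4774, 0.2869, 0.1894]
ee_rot: [0.04, 1.573, -0.042]
wrist_force: [0.2, 0.2, -0.3]
finger_gap: 0.0105
```

Run:
```python
from meas import *
plan(*st2w('jar',.004,0)[:2],.06,-3.08)
```

```text
t 26.9667 pos [0.4774 0.2869 0.1894] gap 0.0105 j [ 0.43  0.43  1.54 -0.    1.17 -1.08] F [ 0.2  0.2 -0.3]
tool x [-0.002 -0.001 -1.   ] tool y heading 87.01
shift shares (tool now) [ 3.234 -0.015  0.037]  turn about tool x share 0.001 deg 0.09
```

Request:
apply_moves:
  series:
    - [0.3, -0.02, 0.03, 0, 0, 0, 0.0]
    - [0.7, 0, 0, 0, 0, 0, 0.0]
    - [0.7, 0, 0, 0, 0, 0, 0.0]
    - [0.7, 0, 0, 0, 0, 0, 0.0]
    - [0.6, 0, 0, 0, 0, 0, 0.0]
    - [0.2, 0, 0, 0, 0, 0, 0.0]
    - [0, 0, 0, 0, 0, 0, 0.0]
    - [0, 0, 0, 0, 0, 0, 0.0]

```text
time_s: 27.63
ee_pos: [0.4795, 0.2851, 0.0631]
ee_rot: [0.043, 1.571, -0.043]
wrist_force: [0.5, -0.1, 0.3]
finger_gap: 0.0108
```

Run:
```python
from meas import *
plan(*st2w('jar',.004,0)[:2],.0158,-3.08)
f=grab('side')
cv2.imwrite('pics/q.png',cv2.resize(f['frame'][110:240,190:360,::-1],None,fx=4,fy=4,interpolation=2))
```

```text
t 27.6333 pos [0.4795 0.2851 0.0631] gap 0.0108 j [ 0.43  0.59  1.67 -0.    0.88 -1.09] F [ 0.5 -0.1  0.3]
tool x [-0.001 -0.    -1.   ] tool y heading 86.88
shift shares (tool now) [ 1.182  0.023 -0.023]  turn about tool x share -0.0004 deg -0.04
```

View pics/q.png

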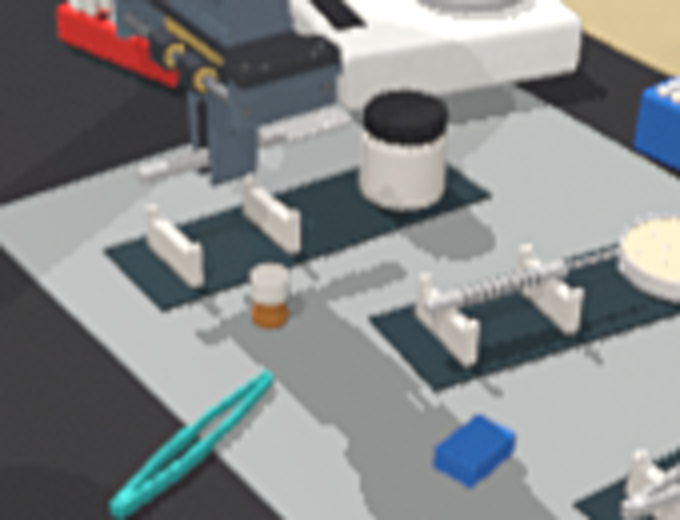

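Level and clear of the jar. Lower, release, retreat.

Request:
apply_moves:
  series:
    - [0.5, 0.02, -0.02, 0, 0, 0, 0.0]
    - [0.5, 0, 0, 0, 0, 0, 0.0]
    - [0.18, 0, 0, 0, 0, 0, 0.0]
    - [0.02, 0, 0, 0, 0, 0, 0.0]
    - [0, 0, 0, 0, 0, 0, 0.0]
    - [0, 0, 0, 0, 0, 0, 0.12]
    - [0, 0, 0, 0, 0, 0, 0.16]
    - [0, 0, 0, 0, 0, 0, 0.45]
    - [0, 0, 0, 0, 0, 0, 0.45]
    - [0, 0, 0, 0, 0, 0, 0.45]

```text
time_s: 28.52
ee_pos: [0.4788, 0.2866, 0.015]
ee_rot: [0.042, 1.57, -0.042]
wrist_force: [0.3, 0.1, -0.4]
finger_gap: 0.0316
```

Request:
apply_moves:
  series:
    - [0, 0, 0, 0, 0, 0, 0.45]
    - [-0.3, 0, 0, 0, 0, 0, 0.45]
    - [-0.8, 0, 0, 0, 0, 0, 0.45]
    - [-0.8, 0, 0, 0, 0, 0, 0.45]
    - [-0.8, 0, 0, 0, 0, 0, 0.45]
    - [-0.8, 0, 0, 0, 0, 0, 0.45]
    - [-0.8, 0, 0, 0, 0, 0, 0.45]
    - [0, 0.5, -0.5, 0, 0, 0, 0.45]
    - [0, 0.7, -0.6, 0, 0, 0, 0.45]
    - [0, 0.7, -0.6, 0, 0, 0, 0.45]

```text
time_s: 29.35
ee_pos: [0.4145, 0.3666, 0.1875]
ee_rot: [0.044, 1.569, -0.043]
wrist_force: [-0.2, 0.9, -0.4]
finger_gap: 0.0409
```

Request:
apply_moves:
  series:
    - [0, 0.7, -0.6, 0, 0, 0, 0.45]
    - [0, 0.7, -0.6, 0, 0, 0, 0.45]
    - [0, 0.7, -0.6, 0, 0, 0, 0.45]
    - [0, 0.7, -0.6, 0, 0, 0, 0.45]
    - [0, 0.7, -0.6, 0, 0, 0, 0.45]
    - [0, 0.7, -0.6, 0, 0, 0, 0.45]
    - [0, 0.7, -0.6, 0, 0, 0, 0.45]
    - [0, 0, 0, 0, 0, 0, 0.45]
    - [0, 0, 0, 0, 0, 0, 0.45]

```text
time_s: 30.1
ee_pos: [0.2561, 0.5719, 0.1864]
ee_rot: [0.04, 1.571, -0.04]
wrist_force: [-0.3, -0.7, -0.1]
finger_gap: 0.0412
```

Run:
```python
from meas import *
o=robot.get_obs();print(o['time_s'],o['ee_pos'],o['wrist_force'])
f=grab('side')
cv2.imwrite('pics/r.png',f['frame'][:,:,::-1])
for s,n in(('jar','spatula'),('dish','probe'),('slide','forceps')):meas(f,s,n)
f=grab('top');cv2.imwrite('pics/rt.png',f['frame'][:,:,::-1])
for s,n in(('jar','spatula'),('dish','probe'),('slide','forceps')):
    try: meas(f,s,n)
    except Exception as e: print(s,e)
```

```text
30.1 [0.25614945 0.57191706 0.18638629] [-0.296984   -0.70527061 -0.0550853 ]
jar spatula n 202 x -0.061 0.1063 z 0.0354
   y0 -0.0001 slope deg 0.27 bins [ 0.0004 -0.0008  0.0001  0.0001 -0.0006 -0.0004  0.0014 -0.0033  0.0009
  0.0018]
dish probe n 138 x -0.0548 0.1014 z 0.0363
   y0 0.0001 slope deg 0.27 bins [ 0.0005 -0.0015  0.0002  0.0005 -0.0003  0.0005  0.001  -0.0014  0.0009
  0.0005]
slide forceps n 271 x -0.0785 0.0781 z 0.0361
   y0 -0.0006 slope deg 0.26 bins [-0.0002 -0.0014 -0.001  -0.0008 -0.0008 -0.0001 -0.0009 -0.0001 -0.0008
 -0.0002 -0.0001]
jar spatula n 449 x -0.0613 0.1051 z 0.0361
   y0 0.0013 slope deg 0.05 bins [0.0009 0.0011 0.0022 0.0013 0.0009 0.0013 0.0015 0.0016 0.0013 0.0013]
dish probe n 156 x -0.0556 0.0986 z 0.0373
   y0 0.0001 slope deg 0.22 bins [-0.0005  0.0002  0.0001  0.      0.0002  0.0005 -0.0001 -0.0008  0.0018
 -0.0002]
slide forceps n 195 x -0.0789 0.0743 z 0.0376
   y0 -0.0003 slope deg 0.26 bins [-0.0005 -0.0004 -0.0007 -0.0005 -0.0004 -0.0003 -0.0001 -0.0001 -0.0002
 -0.0002  0.0002]
```

View pics/rt.png

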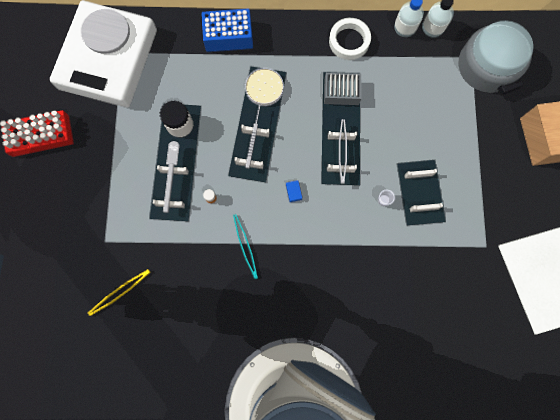

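View pics/r.png

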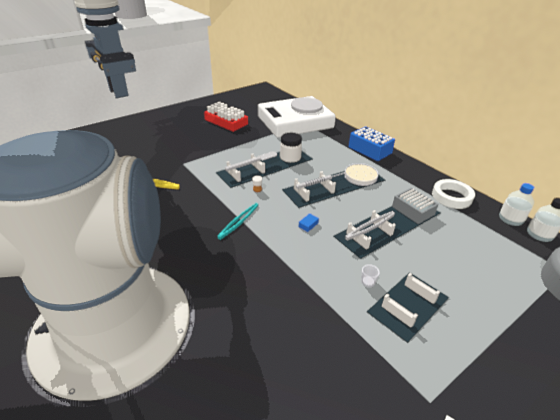

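Spatula (172,178), probe (253,140) and forceps (343,150) all lie on the right rests. The spare rest (422,190) is empty, and the vial, cup and case are at their starting pixels. Handing in.

```bash
python3 -c "
from bench import robot
print(robot.finish_job())"
```

```text
the job is handed in; nothing more can be done
None
```

All three instruments are on their own rests and the job is handed in at about 30 s of the 106 s allowed. I parked the spatula on the spare rest, moved the forceps to the slide box and the probe to the dish, then took the spatula on to the jar.

My last checks with both cameras found each instrument within about 3 mm of its rest's middle and within 0.3° of its direction. Top surfaces read 35–38 mm, which fits undersides at 28 mm. The spare rest is empty, the vial, cup and blue case are at their starting pixels, and the gripper is clear of everything.

- **Camera disagreement:** the two cameras differ by about 1.4 mm on the spatula's sideways position. This is well within the 15 mm allowed.
- **Jar plate outline:** it measured about 3 mm off its bars, so I used the bars to place the spatula.
- **Top camera:** the arm blocked it twice during the work. I checked from the side camera at those moments.

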